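# Rack the large weight plate by the door

### The job

Two steel weight plates have been left leaning in the low wooden stands. Take the larger one and stand it upright on edge in the middle slot of the three-slot wooden rack, lowering it all the way down before letting go rather than dropping it in. Leave the smaller plate and the glass tumbler where they are.

Things in the scene. Friction and masses are not known exactly. Their poses are not given: they have to be found in the camera images.
- plate_large: Larger steel weight plate: flat ring, 120 mm outer diameter, 12 mm thick, 50 mm hole, about 0.75 kg. Origin at its centre, x along the axle. Starts on edge in one of two identical low wooden stands, leaning 15 degrees, top roughly towards the robot. The stand's backrest reaches 50 mm up the plate, so the upper half is free on both faces; lifted 30 mm along its own plane it is clear of the stand.
- plate_small: Smaller bare-steel weight plate, a bystander in the other stand: ring 84 mm in outer diameter, 12 mm thick, 50 mm hole, leaning in the same way. Origin at its centre; x is the axle.
- middle_slot (a point): Floor centre of the middle slot of the fixed wooden rack (150 x 135 mm), 10 mm above the shelf: x across the slot, y along it, z up. Four dividers, 100 mm long, make three slots 38 mm apart; each is 20 mm wide to 58 mm above its floor, flaring to 34 mm at the top, 74 mm. Stops 12 mm high at y = +/-47 mm close its ends. Seated, the large plate's centre is 60 mm above this point, axle along x.
- tumbler: Clear glass tumbler standing upright, a bystander: 72 mm across the rim, 100 mm high, open at the top. Origin at the centre of its underside, z up.

How it is judged:
On the way:
1. The larger plate is held by the fingers low in the middle slot, within 30 mm of the slot's floor (contact force between the fingers and plate_large above 1 N and x of plate_large in the frame of middle_slot between -0.015 and 0.015 m and y of plate_large in the frame of middle_slot between -0.03 and 0.03 m and z of plate_large in the frame of middle_slot below 0.09 m), for 0.1 s.
At the end, for the whole second after the job is handed in: The larger plate stands at rest, released, on the floor of the middle slot: its centre within 15 mm of the slot's middle across and 30 mm along, 50 to 70 mm above the slot's floor, and its axle within 12 degrees of the slot's crosswise direction (upright and in line) (x of plate_large in the frame of middle_slot between -0.015 and 0.015 m and y of plate_large in the frame of middle_slot between -0.03 and 0.03 m and z of plate_large in the frame of middle_slot between 0.05 and 0.07 m and angle between the x axis of plate_large and the x axis of middle_slot, either way round below 0.21 rad and linear speed of plate_large below 0.02 m/s); the robot touches nothing.
It fails at once if The smaller plate is moved by more than 30 mm (distance of plate_small from where it was at the start of the episode above 0.03 m).
It fails at once if The tumbler is moved by more than 30 mm or tipped (distance of tumbler from where it was at the start of the episode above 0.03 m or angle between tumbler's own z axis and vertical above 0.5 rad).
It also fails if it takes over 32 s, if anything falls off the work surface, if the arm or the gripper's body presses on something with over 40 N, if the wrist force passes 120 N, or if a joint passes its speed limit or range.

### The arm

A 6-joint arm with a two-finger parallel gripper is mounted at the origin on the work surface. World frame = base frame: x ahead of the robot, y to its left, z up, the work surface at z = 0. Lengths are in m, angles in rad, forces in N, time in s.
With the tool pointing down it reaches from about 0.375 to 0.75 m from the base axis. Payload 9 kg.
Tool frame: the origin (TCP) lies on the centre line of the jaws, within the pads' length; the fingertips stand 25 mm ahead of it and the grasp point (between the pads) lies 6 mm ahead of it (ctrl.tips_ahead is the distance from the TCP to the fingertips, in m); z points along the fingers, y is the line along which they close (so a half turn about z gives the same grasp; the last joint's range is limited). The gripper opens to 85 mm and grips with 20 to 120 N. Pads are 22 mm wide; open, the fingers measure 114 mm over their backs; the gripper's body (76 mm by 85 mm) begins 54 mm behind the grasp point. The pads swing forward as they close: fully open they stand 13 mm farther back than shut.
Start: joints at [0.966, 0.104, 0.097, 1.564, 0, 1.353], TCP at [0.226, 0.556, 0.256] pointing down, gripper open.
Joint ranges: [-2.99, 2.99], [-0.84, 1.86], [-1.1, 1.16], [-1.84, 2.11], [-1.51, 1.56], [-3.14, 3.14]. Speed limits (rad/s): [2.22, 2.22, 2.57, 3.14, 3.14, 3.14].

### API

Orientations are given as a unit quaternion [w, x, y, z].
In Python, from workcell import ctrl, cams, get_obs gives the robot as it stands (ctrl), with the cameras (cams) and the readings as plain functions.
- The arm moves only by the tool shift_gripper, called after ">>>" as a command line: name --argument value ..., lists and objects as JSON in quotes. Schema: {"type":"object","properties":{"plan":{"type":"array","items":{"type":"array","items":{"type":"array","items":{"type":"number"},"minItems":6,"maxItems":6},"minItems":1,"maxItems":8},"minItems":1,"maxItems":1},"aperture":{"type":"number"},"grip_force":{"type":"number"},"only":{"type":"string"},"quiet":{"type":"boolean"},"lines":{"type":"string"}},"required":["plan"],"additionalProperties":false}. plan is a list that holds a single list of rows (three levels of brackets), with 1 to 8 rows, each of 6 numbers: dx, dy, dz in m, then a rotation vector rx, ry, rz in rad; each row is the pose to reach, as a shift and turn from the pose commanded when the call began, along the tool's axes at that moment; what a row does not reach only later rows make up. A row lasts 1/12 s, in which the tool goes at most 0.0417 m and 0.125 rad, less where a joint would pass 70% of its speed; a pose out of reach is approached as far as the arm can. aperture is the opening from 0.0 (shut) to 1.0 (fully open), set as the call begins (left out keeps the last). The fingers move at their own pace and stop on an object; grip_force is the grip in N (left out, the last holds). Time passes only in rows, so rows that do not move let the fingers close. The tool returns the time, the measured TCP pose, the force, the opening and the grip force at its end. only (a regular expression) keeps the lines of the reply that match it, lines (a string "A,B") keeps lines A to B, and quiet returns only ok. Input that does not fit is refused with a message, and nothing moves.
- get_obs(): the state, without advancing time (a new reading comes with each control period).
- cams.capture(name): name is "side" or "top" or "wrist"; returns the picture (384x512x3 uint8, red, green, blue); there is no depth.
- cams.get_calibration(name): a dict with "fx", "fy", "cx", "cy" (pixels), "view" (4x4, takes a point from world to camera coordinates); the wrist camera has in their place "tool_from_camera" (4x4, takes a point from camera to tool coordinates, whose origin is the TCP and whose axes are the flange's). Camera axes: x right, y down, z forward; pixel columns grow to the right and rows downward; lengths in m; the calibration is good to about 2 mm. A picture is of the moment at which its call begins: read the wrist's pose just before it. get_calibration takes no time and is no camera call.
- ctrl.close_job(): hands the job in; it is judged then, once.
The state is a dict: "time": time; "q": joint angles; "joint_velocities": joint speeds; "joint_torque": joint torques, N m; "tool_pos": TCP position; "tool_rot": TCP orientation; "force": force on the tool from outside, world axes, zero at the start; "torque": the same for the moment, N m; "gripper_width": opening from 0.0 (shut) to 1.0 (fully open); "finger_force": force on a finger pad.
Only numpy, scipy, OpenCV 4.12 (cv2) and the standard library are available. Lean on these libraries where they do the work, as an engineer would, in place of code of your own. Each camera call takes 0.05 s, during which the arm holds its last target. There are 200 camera calls.

## Working session

There is one attempt and no reset: what is moved stays moved. The work goes in short steps, Python scripts to look and compute and a tool call to move; the robot and the scene stay as the last step left them, time stands still between calls to the robot, and variables do not carry over. Pictures are saved under pics/ and viewed, at most 10 in all, crops included, and the job is handed in when it is done.

```bash
ls; mkdir -p pics
```

Run:
```python
from workcell import ctrl, cams, get_obs
import cv2,numpy as np
o=get_obs();print(o)
a=cams.capture("side");b=cams.capture("top")
for n,i in(("side",a),("top",b)):
    cv2.imwrite(f"pics/{n}0.png",i[:,:,::-1]); c=cams.get_calibration(n);print(n,c)
print(cams.get_calibration("wrist"))
```

```text
pics
workcell.py
{'time': 0.0, 'q': array([9.66334161e-01, 1.04699207e-01, 9.64759372e-02, 1.56389470e+00,
       5.18825125e-05, 1.35309763e+00]), 'joint_velocities': array([-0.00064508, -0.00116251, -0.00184975, -0.00069177,  0.00173968,
        0.00138027]), 'joint_torque': array([-6.25559114e-04, -5.56933844e+01,  5.03648615e+01,  1.69039867e-02,
       -3.49268803e-04,  1.40281327e-05]), 'tool_pos': array([0.22612233, 0.55544391, 0.25552603]), 'tool_rot': array([-2.87843350e-04,  1.92178659e-01,  9.81359733e-01, -5.95399825e-04]), 'force': array([0.22680773, 0.0930566 , 0.14484828]), 'torque': array([-0.03225357,  0.01022367, -0.01286153]), 'finger_force': 0.0, 'gripper_width': 1.0001807248651067}
side {'fx': 376.23866244741384, 'fy': 376.23866244741384, 'cx': 252.1563244694226, 'cy': 184.93032751904727, 'view': array([[-0.82865648, -0.55953244,  0.01587072,  0.51641808],
       [-0.44297379,  0.63817479, -0.62968814,  0.30627518],
       [ 0.34220265, -0.52882548, -0.77668588,  0.75966627],
       [ 0.        ,  0.        ,  0.        ,  1.        ]])}
top {'fx': 391.6225815857723, 'fy': 391.6225815857723, 'cx': 264.0125601198425, 'cy': 195.97939866368716, 'view': array([[-0.02395826, -0.99888001, -0.04080117,  0.05437253],
       [-0.99691441,  0.02692296, -0.07373482,  0.61543966],
       [ 0.07475072,  0.03890872, -0.99644289,  0.97379092],
       [ 0.        ,  0.        ,  0.        ,  1.        ]])}
{'fx': 303.3136367437362, 'fy': 303.3136367437362, 'cx': 258.49649934629116, 'cy': 191.85519543381477, 'tool_from_camera': array([[ 5.66949923e-04, -9.64811408e-01, -2.62942247e-01,
         6.64101878e-02],
       [ 9.99999677e-01,  6.96787553e-04, -4.00539820e-04,
         8.59803699e-05],
       [ 5.69660273e-04, -2.62941935e-01,  9.64811492e-01,
        -1.18159756e-01],
       [ 0.00000000e+00,  0.00000000e+00,  0.00000000e+00,
         1.00000000e+00]])}
```

View pics/top0.png

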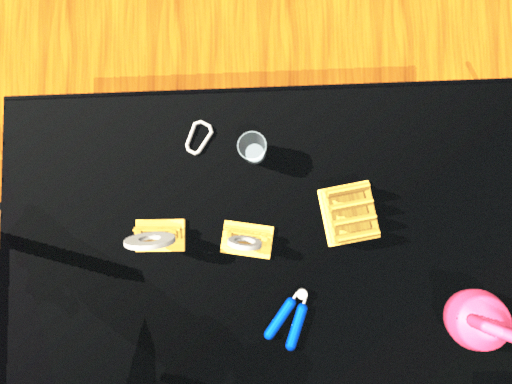

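View pics/side0.png

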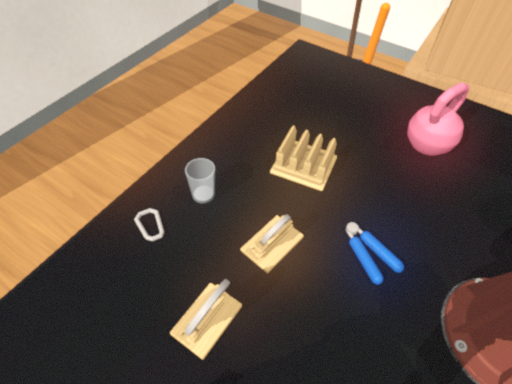

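The top view shows the large plate at about (149,241), the small one at (244,242), the rack at (350,213) and the tumbler at (252,148). In the side view the large plate is at about (207,307) and the rack at (305,158). Next I'll segment and triangulate these.

Create h.py:
```python
import cv2,numpy as np
from workcell import ctrl, cams, get_obs
from scipy.spatial.transform import Rotation as R
def tool(o=None):
    o=o or get_obs();q=o["tool_rot"];T=np.eye(4);T[:3,:3]=R.from_quat([q[1],q[2],q[3],q[0]]).as_matrix();T[:3,3]=o["tool_pos"];return T
def cam(n,T=None):
    c=cams.get_calibration(n)
    return c,(T@c["tool_from_camera"] if n=="wrist" else np.linalg.inv(c["view"]))
def ray(n,p,T=None):
    c,W=cam(n,T);d=W[:3,:3]@[(p[0]-c["cx"])/c["fx"],(p[1]-c["cy"])/c["fy"],1];return W[:3,3],d/np.linalg.norm(d)
def onz(n,p,z,T=None):
    o,d=ray(n,p,T);return o+d*(z-o[2])/d[2]
def cross(*rays):
    A=sum(np.eye(3)-np.outer(d,d) for o,d in rays);b=sum((np.eye(3)-np.outer(d,d))@o for o,d in rays)
    x=np.linalg.solve(A,b);return x,[np.linalg.norm(np.cross(x-o,d)) for o,d in rays]
def proj(n,X,T=None):
    c,W=cam(n,T);p=np.linalg.inv(W)@np.append(X,1);return np.array([c["fx"]*p[0]/p[2]+c["cx"],c["fy"]*p[1]/p[2]+c["cy"]])
def masks(im):
    h=cv2.cvtColor(im,cv2.COLOR_RGB2HSV);
    return ((h[...,1]<60)&(h[...,2]>90)).astype(np.uint8)*255,((h[...,0]>12)&(h[...,0]<32)&(h[...,1]>80)&(h[...,2]>90)).astype(np.uint8)*255
```

Run:
```python
from h import *
for n,box in(("top",(90,110,400,260)),("side",(150,110,350,370))):
    im=cv2.imread(f"pics/{n}0.png")[:,:,::-1].copy()
    for k,m in zip(("grey","wood"),masks(im)):
        x0,y0,x1,y1=box;mm=np.zeros_like(m);mm[y0:y1,x0:x1]=m[y0:y1,x0:x1]
        for c in cv2.findContours(mm,cv2.RETR_EXTERNAL,cv2.CHAIN_APPROX_NONE)[0]:
            if cv2.contourArea(c)>60:
                r=cv2.minAreaRect(c);print(n,k,cv2.contourArea(c),np.round(r[0],1),np.round(r[1],1),round(r[2],1),np.round(cv2.boxPoints(r)).astype(int).tolist())
a=cv2.imread("pics/top0.png")[180:260,110:390];b=cv2.imread("pics/side0.png")
b1=cv2.resize(b[270:365,160:250],None,fx=3.5,fy=3.5,interpolation=2);b2=cv2.resize(b[115:200,260:350],None,fx=3.5,fy=3.5,interpolation=2)
A=cv2.resize(a,(784,224),interpolation=2);C=np.zeros((570,800,3),np.uint8);C[:224,:784]=A;C[230:230+b1.shape[0],:b1.shape[1]]=b1[:340];C[230:230+b2.shape[0],400:400+b2.shape[1]]=b2
cv2.imwrite("pics/crop.png",C)
```

```text
top grey 590.5 [245.5 245.3] [47.9 18.8] 8.1 [[220, 251], [223, 233], [271, 239], [268, 258]]
top grey 774.0 [148.5 241. ] [18. 51.] 90.0 [[123, 232], [174, 232], [174, 250], [123, 250]]
top grey 87.5 [248.6 225. ] [47.8  6.1] 12.3 [[225, 223], [226, 217], [273, 227], [271, 233]]
top grey 200.0 [325.8 217.3] [56.7  6.1] 78.7 [[317, 190], [323, 189], [334, 245], [328, 246]]
top grey 759.0 [251.2 145.9] [30.7 31.9] 18.4 [[232, 156], [242, 126], [271, 136], [261, 166]]
top grey 645.5 [197.7 137.1] [22.8 35.3] 26.6 [[180, 148], [195, 116], [216, 126], [200, 158]]
top wood 1691.0 [246.6 239. ] [51.6 34.4] 8.1 [[219, 252], [224, 218], [275, 226], [270, 260]]
top wood 927.5 [158.5 235. ] [34. 53.] 90.0 [[132, 218], [185, 218], [185, 252], [132, 252]]
top wood 2671.0 [348.8 213. ] [60.1 54.9] 79.2 [[316, 189], [370, 178], [381, 237], [327, 248]]
side grey 455.5 [206.8 306.4] [ 8.8 68. ] 37.6 [[183, 331], [224, 277], [231, 282], [190, 336]]
side grey 203.0 [275.  228.5] [ 6.4 37.5] 45.0 [[260, 240], [286, 213], [291, 218], [264, 244]]
side grey 190.0 [156.5 224.5] [33. 13.] 90.0 [[150, 208], [163, 208], [163, 241], [150, 241]]
side grey 1082.5 [202.6 179.2] [45.6 31. ] 72.5 [[181, 162], [211, 153], [224, 196], [195, 206]]
side wood 2345.0 [206.8 319.2] [44.4 70.6] 38.7 [[167, 333], [212, 278], [246, 306], [202, 361]]
side wood 1771.0 [272.8 242.6] [39.2 60.1] 48.0 [[237, 248], [282, 208], [308, 237], [264, 277]]
side wood 2750.5 [305.5 156.8] [60.1 56.5] 19.7 [[268, 173], [287, 120], [343, 140], [324, 194]]
side wood 1931.0 [183.5 139. ] [58. 67.] 90.0 [[150, 110], [217, 110], [217, 168], [150, 168]]
```

View pics/crop.png

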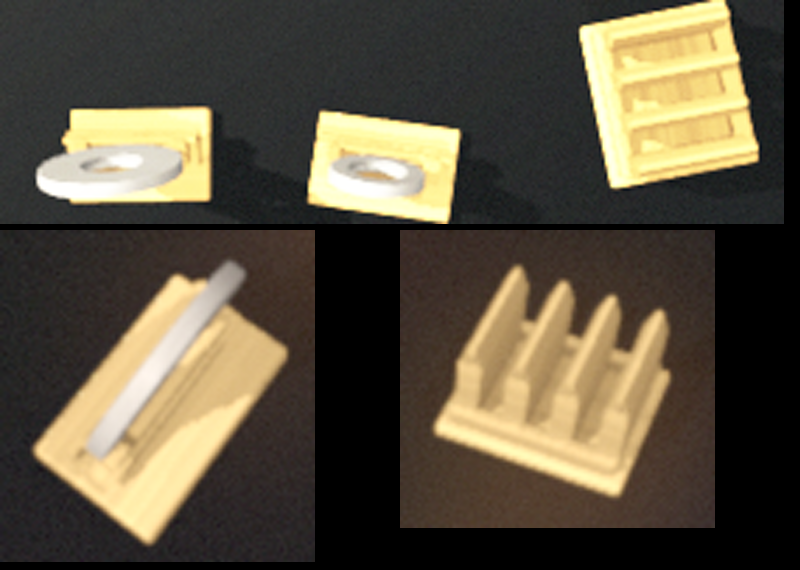

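The crops show the large plate leaning face-up towards the robot in the left stand. The rack's slots run about 11° off world y. Now for coarse positions.

Run:
```python
from h import *
print("plate tri",cross(ray("top",(149,241)),ray("side",(206.8,306.4))), onz("top",(149,241),.07))
print("small",cross(ray("top",(244,242)),ray("side",(275,228.5))))
# stand outlines on table
for p in [(132,218),(185,218),(185,252),(132,252)]: print("stand",onz("top",p,.01))
for p in [(167,333),(246,306),(202,361)]: print("stand side",onz("side",p,.01))
# rack base corners side & top
for p in [(318,188),(327,248),(380,237)]: print("rack top",onz("top",p,.0))
for p in [(270,171),(324,189)]: print("rack side",onz("side",p,.0))
print("tumbler",onz("top",(255,152),0))
for a in [(123,241),(174,241)]: print("rim",onz("top",a,.07))
```

```text
plate tri (array([0.51235964, 0.31544019, 0.08558896]), [np.float64(0.001308173878901918), np.float64(0.00130817387890184)]) [0.51072185 0.32000775 0.07      ]
small (array([0.50346796, 0.0881885 , 0.06846178]), [np.float64(0.0004363814030541988), np.float64(0.00043638140305431617)])
stand [0.56939509 0.38504931 0.01      ]
stand [0.5659497  0.24560244 0.01      ]
stand [0.4784518  0.24638617 0.01      ]
stand [0.48138854 0.38493865 0.01      ]
stand side [0.56800548 0.38289364 0.01      ]
stand side [0.47008925 0.24986503 0.01      ]
stand side [0.47843315 0.38439639 0.01      ]
rack top [ 0.63540408 -0.10121156  0.        ]
rack top [ 0.48021412 -0.11891674  0.        ]
rack top [ 0.50522411 -0.25467646  0.        ]
rack side [ 0.63231015 -0.10073902  0.        ]
rack side [ 0.4814949  -0.12888157  0.        ]
tumbler [0.73513121 0.06055696 0.        ]
rim [0.51215879 0.38436657 0.07      ]
rim [0.50934755 0.25845455 0.07      ]
```

>>> shift_gripper --plan '[[[-0.04,-0.015,-0.025,0,0,0.12],[-0.35,-0.133,-0.025,0,0,1.18],[-0.35,-0.133,-0.025,0,0,1.18],[-0.35,-0.133,-0.025,0,0,1.18],[-0.35,-0.133,-0.025,0,0,1.18],[-0.35,-0.133,-0.025,0,0,1.18],[-0.35,-0.133,-0.025,0,0,1.18],[-0.35,-0.133,-0.025,0,0,1.18]]]'

```text
time: 0.77
tool_pos: [0.4671, 0.3307, 0.2805]
tool_rot: [-0.0, 0.64, 0.769, -0.0]
force: [2.0, -0.4, -0.4]
gripper_width: 1.0
finger_force: 0.0
```

>>> shift_gripper --plan '[[[-0.03,0.02,0,0,0,0.12],[-0.03,0.02,0,0,0,0.16],[-0.03,0.02,0,0,0,0.16],[-0.03,0.02,0,0,0,0.16]]]'

```text
time: 1.1
tool_pos: [0.4912, 0.3066, 0.2804]
tool_rot: [-0.0, 0.696, 0.718, -0.0]
force: [-1.3, -0.2, 0.4]
gripper_width: 0.999
finger_force: 0.0
```

Run:
```python
from h import *
T=tool();im=cams.capture("wrist");np.save("Tw1.npy",T);cv2.imwrite("pics/w1.png",im[:,:,::-1]);print(T.round(3))
```

```text
[[-0.03   1.    -0.001  0.491]
 [ 1.     0.03   0.     0.307]
 [ 0.    -0.001 -1.     0.28 ]
 [ 0.     0.     0.     1.   ]]
```

View pics/w1.png

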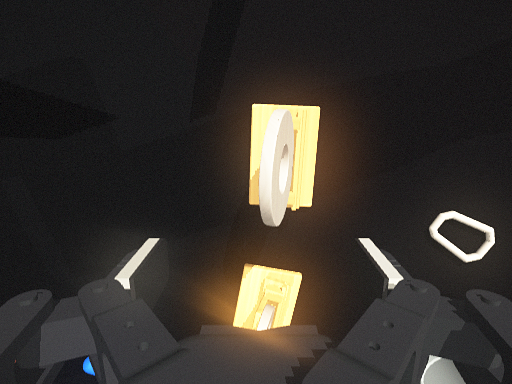

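The wrist view shows the large plate at columns 260–295, rows 108–226. Its hole is at about (285,168), the up-facing face is on the right, and the small plate is at the bottom near (267,315). I'll refine the plate from this view.

Run:
```python
from h import *
T=np.load("Tw1.npy");im=cv2.imread("pics/w1.png")[:,:,::-1].copy()
h=cv2.cvtColor(im,cv2.COLOR_RGB2HSV);m=((h[...,1]<70)&(h[...,2]>90)).astype(np.uint8)*255
m[:90]=0;m[235:]=0;m[:,:240]=0;m[:,330:]=0
m=cv2.morphologyEx(m,cv2.MORPH_OPEN,np.ones((3,3)))
cs,hi=cv2.findContours(m,cv2.RETR_CCOMP,cv2.CHAIN_APPROX_NONE)
for c,k in zip(cs,hi[0]):
    if cv2.contourArea(c)>60:
        print("hole" if k[3]>=0 else "outer",cv2.contourArea(c),cv2.fitEllipse(c),cv2.boundingRect(c))
        if k[3]<0:
            p=c[:,0];print(p[p[:,1].argmin()],p[p[:,1].argmax()],p[p[:,0].argmin()],p[p[:,0].argmax()])
# predicted
a=np.radians(15)
for C in ([.512,.317,.0815],):
    C=np.array(C);n=np.array([np.cos(a),0,np.sin(a)]);u=np.array([-np.sin(a),0,np.cos(a)]);v=np.array([0,1,0])
    f=C+.006*n
    print("face c",proj("wrist",f,T),"top",proj("wrist",f+.06*u,T),"bot",proj("wrist",f-.06*u,T),"y+",proj("wrist",f+.06*v,T),"y-",proj("wrist",f-.06*v,T),"backtop",proj("wrist",C-.006*n+.06*u,T), "side",proj("side",C),"top",proj("top",f))
```

```text
outer 3163.0 ((275.8800048828125, 166.53590393066406), (32.30349349975586, 127.3029556274414), 5.034299850463867) (259, 109, 35, 118)
[276 109] [272 226] [259 172] [293 153]
face c [284.21504618 165.11087954] top [271.72976055 176.46865361] bot [292.97367038 157.14322242] y+ [287.40043536 105.90718918] y- [281.32998409 218.73268602] backtop [258.38942742 175.30869466] side [207.29630927 308.10318571] top [148.41946285 238.23664324]
```

Add to h.py:
```python
def delta(P,Rt,T=None):
    T=tool() if T is None else T
    d=T[:3,:3].T@(np.array(P)-T[:3,3]);r=R.from_matrix(T[:3,:3].T@Rt).as_rotvec()
    print("d",d.round(4),"r",r.round(4),"len",np.linalg.norm(d).round(3),np.linalg.norm(r).round(3))
def frame(tilt,yaw):
    "tool x along (−sin yaw, cos yaw); z tilted away from the robot"
    return R.from_euler("z",yaw).as_matrix()@R.from_euler("y",-tilt).as_matrix()@np.array([[0,1,0],[1,0,0],[0,0,-1.]])
```

Run:
```python
from h import *
Rt=frame(np.radians(15),np.radians(-2));print(Rt.round(3))
u=-Rt[:,2];C=np.array([.512,.3135,.083]);G=C+.053*u
delta(G+.06*u,Rt);print(G)
```

```text
[[ 0.035  0.965  0.259]
 [ 0.999 -0.034 -0.009]
 [ 0.     0.259 -0.966]]
d [ 0.0076 -0.0077  0.0884] r [-0.2623 -0.0088  0.066 ] len 0.089 0.271
[0.49829095 0.31397873 0.13419407]
```

>>> shift_gripper --plan '[[[0.002,-0.002,0.03,-0.1,-0.003,0.025],[0.005,-0.005,0.06,-0.2,-0.006,0.05],[0.0076,-0.0077,0.088,-0.262,-0.009,0.066],[0.0076,-0.0077,0.088,-0.262,-0.009,0.066],[0.0076,-0.0077,0.088,-0.262,-0.009,0.066]]]' --aperture 0.6

```text
time: 1.57
tool_pos: [0.4779, 0.3139, 0.1873]
tool_rot: [0.092, 0.713, 0.69, 0.086]
force: [0.8, 0.2, 1.9]
gripper_width: 0.602
finger_force: 0.0
```

Run:
```python
from h import *
T=tool();im=cams.capture("wrist");np.save("Tw2.npy",T);cv2.imwrite("pics/w2.png",im[:,:,::-1])
Rt=frame(np.radians(15),np.radians(-2));u=-Rt[:,2];n=Rt[:,1];C=np.array([.512,.3135,.083])
delta(C+.053*u,Rt)
for k in (C+.06*u,C+.06*u+.006*n,C+.06*u-.006*n,C+.006*n,C+.06*Rt[:,0],C-.06*Rt[:,0]): print(proj("wrist",k,T).round(0))
```

```text
d [-0.0003  0.0007  0.061 ] r [-0.002   0.0005  0.0015] len 0.061 0.003
[269. 224.]
[279. 224.]
[259. 224.]
[275. 196.]
[268. 117.]
[266. 265.]
```

View pics/w2.png

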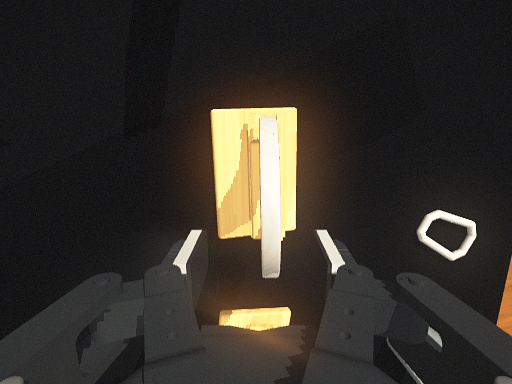

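Run:
```python
from h import *
T0=np.load("Tw2.npy");T=tool();print(T0.round(3),T.round(3))
im=cams.capture("wrist");cv2.imwrite("pics/w3.png",im[:,:,::-1])
Rt=frame(np.radians(15),np.radians(-2));u=-Rt[:,2];n=Rt[:,1];C=np.array([.512,.3135,.083])
t=np.linspace(0,2*np.pi,361);P=np.array([proj("wrist",C+.06*(np.cos(a)*u+np.sin(a)*Rt[:,0]),T) for a in t]);print("pred",P.min(0),P.max(0))
h=cv2.cvtColor(im,cv2.COLOR_RGB2HSV);m=((h[...,1]<70)&(h[...,2]>90))
for r in (112,114,116,118,120,160,200,240,260,270,274,276,278,280):
    c=np.where(m[r,245:300])[0]+245;print(r,c.min() if len(c) else None,c.max() if len(c) else None)
```

```text
[[ 0.032  0.968  0.249  0.478]
 [ 0.999 -0.03  -0.012  0.314]
 [-0.004  0.25  -0.968  0.187]
 [ 0.     0.     0.     1.   ]] [[ 0.034  0.966  0.257  0.482]
 [ 0.999 -0.032 -0.009  0.315]
 [-0.001  0.257 -0.966  0.193]
 [ 0.     0.     0.     1.   ]]
pred [259.04768177 118.48673959] [259.49282571 274.05078881]
112 None None
114 None None
116 None None
118 252 265
120 251 266
160 250 268
200 251 287
240 252 270
260 253 270
270 254 270
274 254 269
276 256 267
278 None None
280 None None
```

The settled view agrees with the prediction to about 1–2 px: the rim is centred at column 261 and spans rows 117–277. I'll descend and grip.

>>> shift_gripper --plan '[[[0,0.001,0.025,0,0,0],[0,0.001,0.045,0,0,0],[0,0.001,0.057,0,0,0],[0,0.001,0.058,0,0,0],[0,0.001,0.058,0,0,0],[0,0.001,0.058,0,0,0]]]' --aperture 0.6

```text
time: 2.17
tool_pos: [0.5008, 0.314, 0.1395]
tool_rot: [0.095, 0.714, 0.688, 0.092]
force: [-0.5, -0.1, -0.4]
gripper_width: 0.603
finger_force: 0.0
```

>>> shift_gripper --plan '[[[0,0,0,0,0,0],[0,0,0,0,0,0],[0,0,0,0,0,0],[0,0,0,0,0,0],[0,0,0,0,0,0],[0,0,0,0,0,0]]]' --aperture 0.0 --grip_force 100

```text
time: 2.67
tool_pos: [0.4992, 0.3138, 0.138]
tool_rot: [0.094, 0.714, 0.688, 0.091]
force: [-4.8, -0.4, 6.4]
gripper_width: 0.125
finger_force: 97.5
```

>>> shift_gripper --plan '[[[0,0,-0.015,0,0,0],[0,0,-0.04,0,0,0],[0,0,-0.07,0,0,0],[0,0,-0.11,0,0,0],[0,0,-0.15,0,0,0],[0,0,-0.18,0,0,0],[0,0,-0.18,0,0,0],[0,0,-0.18,0,0,0]]]'

```text
time: 3.33
tool_pos: [0.4528, 0.3156, 0.3115]
tool_rot: [0.094, 0.714, 0.688, 0.091]
force: [0.3, -0.0, -9.4]
gripper_width: 0.124
finger_force: 99.1
```

Run:
```python
from h import *
T=tool();np.save("Tg.npy",T);print(T.round(3));im=cams.capture("wrist");im2=cams.capture("side");t=cams.capture("top");cv2.imwrite("pics/top4.png",t[:,:,::-1]);cv2.imwrite("pics/w4.png",np.hstack([cv2.resize(im,(400,300)),cv2.resize(im2,(400,300))])[:,:,::-1])
cv2.imwrite("pics/w4f.png",im[:,:,::-1])
```

```text
[[ 0.037  0.965  0.26   0.453]
 [ 0.999 -0.036 -0.009  0.316]
 [ 0.001  0.26  -0.966  0.312]
 [ 0.     0.     0.     1.   ]]
```

View pics/w4.png

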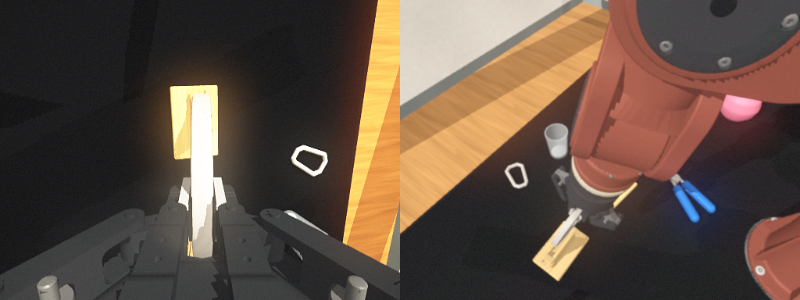

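The plate is held centrally and clear of the stand, with -9.4 N at the wrist. Next I'll carry it upright past the rack, high enough that the wrist camera can see the slots.

Run:
```python
from h import *
delta([.56,-.265,.31],frame(0,np.radians(10.5)))
```

```text
d [-0.5753  0.1257  0.0319] r [ 0.2563  0.0308 -0.2193] len 0.59 0.339
```

>>> shift_gripper --plan '[[[-0.02,0.004,0.001,0.05,0.006,-0.04],[-0.06,0.013,0.003,0.1,0.012,-0.08],[-0.1,0.022,0.005,0.15,0.018,-0.13],[-0.14,0.031,0.008,0.2,0.024,-0.17],[-0.18,0.039,0.01,0.256,0.031,-0.219],[-0.22,0.048,0.012,0.256,0.031,-0.219],[-0.26,0.057,0.014,0.256,0.031,-0.219],[-0.29,0.063,0.016,0.256,0.031,-0.219]]]'

```text
time: 4.15
tool_pos: [0.507, 0.0195, 0.3092]
tool_rot: [0.0, 0.64, 0.768, 0.001]
force: [0.6, 1.2, -7.0]
gripper_width: 0.126
finger_force: 99.3
```

Run:
```python
from h import *
delta([.56,-.265,.31],frame(0,np.radians(10.5)))
```

```text
d [-0.2894  0.0008 -0.0012] r [ 0.0019 -0.0015 -0.002 ] len 0.289 0.003
```

>>> shift_gripper --plan '[[[-0.03,0,0,0,0,0],[-0.07,0,0,0,0,0],[-0.11,0,0,0,0,0],[-0.15,0,0,0,0,0],[-0.19,0,0,0,0,0],[-0.23,0,0,0,0,0],[-0.27,0,0,0,0,0],[-0.285,0,0,0,0,0]]]'

```text
time: 4.82
tool_pos: [0.5583, -0.2626, 0.3076]
tool_rot: [-0.0, 0.641, 0.768, 0.001]
force: [-0.8, 0.1, -7.4]
gripper_width: 0.121
finger_force: 99.5
```

>>> shift_gripper --plan '[[[0,0,0,0,0,0],[0,0,0,0,0,0]]]'

```text
time: 4.98
tool_pos: [0.5582, -0.2583, 0.3084]
tool_rot: [-0.001, 0.64, 0.768, 0.002]
force: [-0.4, 1.3, -7.5]
gripper_width: 0.126
finger_force: 99.4
```

Run:
```python
from h import *
T=tool();np.save("Tr.npy",T);im=cams.capture("wrist");cv2.imwrite("pics/w5.png",im[:,:,::-1]);print(T.round(3))
```

```text
[[-0.18   0.984  0.001  0.558]
 [ 0.984  0.18   0.005 -0.258]
 [ 0.004  0.002 -1.     0.308]
 [ 0.     0.     0.     1.   ]]
```

View pics/w5.png

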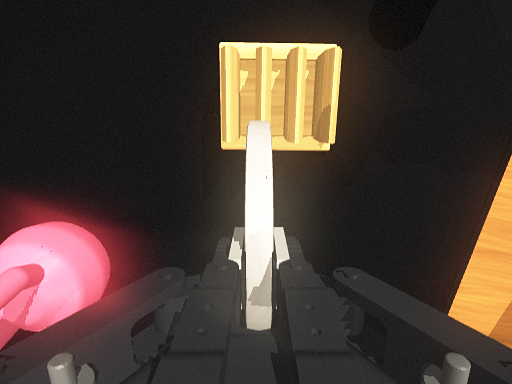

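The picture shows the rack at columns 220–341, rows 42–150, nearly square to the tool. The two middle dividers are at columns ~263 and ~297, so the middle slot is near column 280. The plate is upright in the fingers at column ~259, rows 120–330.

Run:
```python
from h import *
T=np.load("Tr.npy");im=cv2.imread("pics/w5.png")[:,:,::-1].copy()
g,w=masks(im);m=w.copy();m[170:]=0;m[:,:200]=0;m[:,360:]=0
c=max(cv2.findContours(cv2.morphologyEx(m,5,np.ones((5,5))) if 0 else m,0,1)[0],key=cv2.contourArea);c=cv2.convexHull(c)
print("hull",cv2.approxPolyDP(c,3,True)[:,0].tolist())
for r in (60,75,110): print(r,im[r,216:346].sum(1).tolist())
v=cv2.cvtColor(im,cv2.COLOR_RGB2HSV);g=((v[...,1]<70)&(v[...,2]>120))
for r in range(116,130,2):
    k=np.where(g[r,235:285])[0]+235;print(r,k.min() if len(k) else 0,k.max() if len(k) else 0)
a=np.load("Tr.npy")
# predicted plate far edge: centre 53 mm(+-) ahead of TCP on tool z
for dx in (-.005,0,.005):
  for rim in (.003,.007,.011):
    P=[proj("wrist",(T@[dx+.06*np.sin(t),0,.06-rim-.06*np.cos(t),1])[:3],T) for t in np.linspace(-3.14,3.14,181)];P=np.array(P);print(dx,rim,P.min(0).round(1),P.max(0).round(1))
```

```bash
cat > /dev/null; python3 -c "
import cv2;i=cv2.imread('pics/w5.png')[30:160,205:355];cv2.imwrite('pics/w5c.png',cv2.resize(i,None,fx=4,fy=4,interpolation=cv2.INTER_CUBIC))"
```

```text
hull [[341, 48], [335, 139], [328, 150], [222, 149], [220, 42]]
60 [94, 67, 46, 397, 655, 438, 452, 433, 472, 578, 711, 651, 677, 660, 628, 605, 580, 591, 610, 600, 585, 565, 504, 510, 464, 490, 485, 485, 482, 488, 485, 491, 484, 484, 491, 484, 488, 476, 465, 495, 447, 472, 459, 440, 476, 496, 712, 659, 676, 676, 626, 609, 593, 601, 606, 614, 447, 471, 467, 464, 475, 462, 456, 468, 462, 464, 455, 465, 458, 435, 329, 391, 377, 398, 470, 457, 476, 472, 451, 434, 468, 495, 675, 674, 668, 678, 640, 608, 602, 596, 583, 370, 381, 383, 376, 377, 382, 382, 386, 347, 317, 319, 394, 383, 379, 401, 390, 414, 357, 468, 438, 464, 473, 457, 426, 453, 472, 476, 576, 689, 646, 677, 653, 598, 614, 215, 122, 140, 122, 133]
75 [100, 97, 80, 133, 601, 451, 440, 457, 455, 481, 714, 661, 673, 667, 632, 613, 591, 600, 598, 600, 582, 559, 512, 499, 638, 669, 671, 663, 660, 669, 677, 605, 525, 523, 525, 531, 537, 526, 530, 511, 433, 478, 455, 441, 468, 588, 713, 655, 676, 662, 625, 607, 597, 603, 591, 629, 665, 660, 660, 655, 674, 597, 516, 516, 530, 518, 522, 523, 537, 409, 322, 396, 400, 435, 442, 456, 463
[... 645 characters left out ...]
77, 458, 469, 485, 489, 681, 683, 682, 668, 617, 610, 608, 613, 539, 510, 521, 506, 511, 520, 516, 527, 494, 337, 337, 389, 375, 391, 397, 417, 408, 433, 495, 349, 379, 363, 369, 369, 375, 390, 380, 687, 638, 636, 619, 604, 617, 379, 109, 129, 136, 129, 131, 140, 129, 119]
116 0 0
118 0 0
120 261 261
122 249 268
124 248 269
126 248 269
128 248 269
-0.005 0.003 [258.2 129.9] [258.4 336. ]
-0.005 0.007 [258.2 130.3] [258.4 341.6]
-0.005 0.011 [258.2 130.8] [258.4 347.5]
0 0.003 [258.2 121. ] [258.4 328.2]
0 0.007 [258.2 121.2] [258.4 333.5]
0 0.011 [258.2 121.5] [258.4 339.2]
0.005 0.003 [258.3 111.8] [258.4 320.2]
0.005 0.007 [258.2 111.9] [258.4 325.3]
0.005 0.011 [258.2 112. ] [258.4 330.8]
```

View pics/w5c.png

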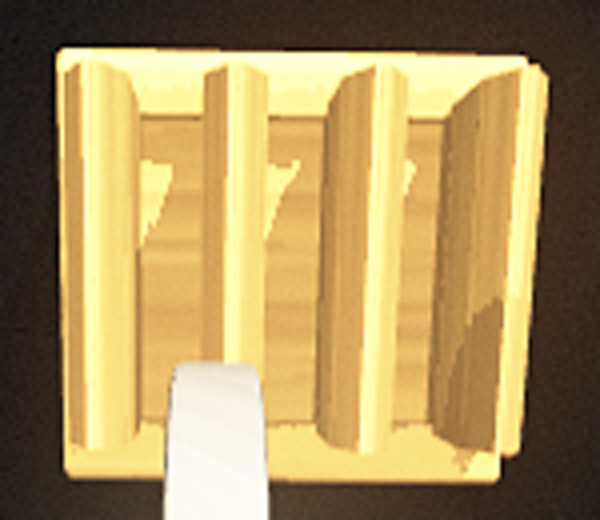

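Run:
```python
from h import *
T=np.load("Tr.npy")
f=lambda c,r:onz("wrist",(c,r),.084,T)
for r,cs in((60,(227.8,263.8,299.8,336)),(110,(227.7,262.6,297.6,332.8))):
    P=[f(c,r) for c in cs];print([np.linalg.norm(P[i+1]-P[i]).round(4) for i in range(3)],(P[3]-P[0])[:2])
a,b=(f(263.8,60)+f(299.8,60))/2,(f(262.6,110)+f(297.6,110))/2
print("slot line",a,b,"yaw",np.degrees(np.arctan2(-(a-b)[0],(a-b)[1])))
e1,e2=f(282.3,46),f(279,143);print("ends",e1,e2,np.linalg.norm(e1-e2),"mid",(e1+e2)/2)
K=[onz("wrist",p,.01,T) for p in((220,42),(341,46),(222,150))];print("base",np.linalg.norm(K[0]-K[1]),np.linalg.norm(K[0]-K[2]),"centre",(K[1]+K[2])/2,"yaw",np.degrees(np.arctan2(*(K[1]-K[0])[1::-1])))
```

```text
[np.float64(0.0377), np.float64(0.0377), np.float64(0.038)] [0.11155472 0.02051898]
[np.float64(0.0381), np.float64(0.0382), np.float64(0.0384)] [0.11283179 0.02071991]
slot line [ 0.56158425 -0.13858173  0.084     ] [ 0.56988851 -0.18850024  0.084     ] yaw 9.445024885855238
ends [ 0.55939808 -0.12530107  0.084     ] [ 0.57577712 -0.22376037  0.084     ] 0.09981235409508493 mid [ 0.5675876  -0.17453072  0.084     ]
base 0.1524465758492209 0.13544325021860623 centre [ 0.57110669 -0.1754868   0.01      ] yaw 8.694818619608581
```

Run:
```python
from h import *
delta([.5685,-.1755,.23],frame(0,np.radians(10)))
```

```text
d [0.0782 0.0246 0.0795] r [ 0.0029 -0.0041  0.0078] len 0.114 0.009
```

>>> shift_gripper --plan '[[[0.03,0.01,0,0.003,-0.004,0.008],[0.06,0.02,0,0.003,-0.004,0.008],[0.078,0.025,0.02,0.003,-0.004,0.008],[0.078,0.025,0.055,0.003,-0.004,0.008],[0.078,0.025,0.079,0.003,-0.004,0.008],[0.078,0.025,0.079,0.003,-0.004,0.008],[0.078,0.025,0.079,0.003,-0.004,0.008],[0.078,0.025,0.079,0.003,-0.004,0.008]]]'

```text
time: 5.7
tool_pos: [0.5699, -0.1756, 0.2343]
tool_rot: [0.003, 0.642, 0.766, 0.0]
force: [0.2, -0.2, -7.7]
gripper_width: 0.127
finger_force: 99.3
```

Run:
```python
from h import *
T=tool();delta([.5685,-.1755,.126],frame(0,np.radians(10)));im=cams.capture("wrist");t=cams.capture("top")
cv2.imwrite("pics/w6.png",cv2.cvtColor(np.hstack([cv2.resize(im,(460,345)),cv2.resize(t[140:290,280:430],(340,345))]),4))
```

```text
d [ 0.0007 -0.0017  0.1083] r [0.0035 0.0037 0.001 ] len 0.108 0.005
```

View pics/w6.png

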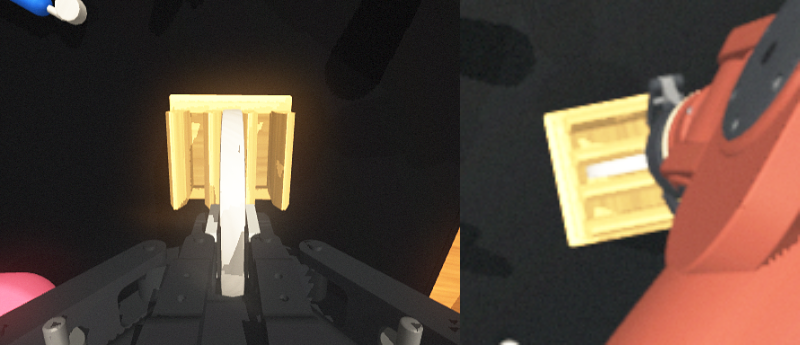

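The plate (columns 221–244 in the left panel) sits centrally between the two middle dividers, which are at ~212 and ~250. I'll lower it in stages and watch the force.

>>> shift_gripper --plan '[[[0,-0.001,0.02,0.003,0.003,0],[0,-0.001,0.04,0.003,0.003,0],[0,-0.001,0.055,0.003,0.003,0],[0,-0.001,0.07,0.003,0.003,0],[0,-0.001,0.08,0.003,0.003,0],[0,-0.001,0.085,0.003,0.003,0],[0,-0.001,0.085,0.003,0.003,0],[0,-0.001,0.085,0.003,0.003,0]]]'

```text
time: 6.47
tool_pos: [0.5692, -0.1764, 0.1487]
tool_rot: [0.0, 0.643, 0.766, -0.0]
force: [-0.5, 0.6, -8.1]
gripper_width: 0.125
finger_force: 99.3
```

>>> shift_gripper --plan '[[[0,0,0.005,0,0,0],[0,0,0.01,0,0,0],[0,0,0.014,0,0,0],[0,0,0.014,0,0,0],[0,0,0.014,0,0,0],[0,0,0.014,0,0,0]]]'

```text
time: 6.97
tool_pos: [0.5688, -0.1762, 0.1338]
tool_rot: [-0.0, 0.643, 0.766, -0.0]
force: [0.9, -0.3, -7.1]
gripper_width: 0.127
finger_force: 99.4
```

No contact yet, so I'll creep down until the floor takes the load.

>>> shift_gripper --plan '[[[0,0,0.002,0,0,0],[0,0,0.004,0,0,0],[0,0,0.005,0,0,0],[0,0,0.005,0,0,0],[0,0,0.005,0,0,0]]]'

```text
time: 7.38
tool_pos: [0.5687, -0.1761, 0.1285]
tool_rot: [-0.001, 0.643, 0.766, -0.0]
force: [-0.2, 0.3, -7.8]
gripper_width: 0.126
finger_force: 99.4
```

>>> shift_gripper --plan '[[[0,0,0.001,0,0,0],[0,0,0.002,0,0,0],[0,0,0.002,0,0,0],[0,0,0.002,0,0,0]]]'

```text
time: 7.72
tool_pos: [0.5688, -0.1761, 0.1266]
tool_rot: [-0.0, 0.643, 0.766, -0.0]
force: [0.2, 0.5, -8.8]
gripper_width: 0.128
finger_force: 99.4
```

>>> shift_gripper --plan '[[[0,0,0.001,0,0,0],[0,0,0.002,0,0,0],[0,0,0.002,0,0,0],[0,0,0.002,0,0,0]]]'

```text
time: 8.05
tool_pos: [0.5687, -0.1761, 0.1246]
tool_rot: [-0.0, 0.643, 0.766, -0.0]
force: [-0.4, -1.0, -7.8]
gripper_width: 0.13
finger_force: 99.4
```

>>> shift_gripper --plan '[[[0,0,0.001,0,0,0],[0,0,0.002,0,0,0],[0,0,0.002,0,0,0],[0,0,0.002,0,0,0]]]'

```text
time: 8.38
tool_pos: [0.5687, -0.1761, 0.1225]
tool_rot: [-0.0, 0.643, 0.766, -0.0]
force: [-0.1, -0.7, -7.5]
gripper_width: 0.126
finger_force: 99.4
```

>>> shift_gripper --plan '[[[0,0,0.001,0,0,0],[0,0,0.002,0,0,0],[0,0,0.002,0,0,0],[0,0,0.002,0,0,0]]]'

```text
time: 8.72
tool_pos: [0.5691, -0.1763, 0.1215]
tool_rot: [0.0, 0.643, 0.766, -0.0]
force: [-2.2, 0.0, 1.0]
gripper_width: 0.124
finger_force: 100.8
```

>>> shift_gripper --plan '[[[0,0,0.001,0,0,0],[0,0,0.002,0,0,0],[0,0,0.002,0,0,0],[0,0,0.002,0,0,0]]]'

```text
time: 9.05
tool_pos: [0.5695, -0.1765, 0.1214]
tool_rot: [0.001, 0.643, 0.766, -0.0]
force: [-6.0, 2.4, 15.2]
gripper_width: 0.125
finger_force: 103.1
```

The plate touched down at TCP z ≈ 0.1215, which matches the expected seat height. I'll relieve the pressing and open.

>>> shift_gripper --plan '[[[0,0,-0.002,0,0,0],[0,0,-0.002,0,0,0]]]'

```text
time: 9.22
tool_pos: [0.5692, -0.1764, 0.1215]
tool_rot: [0.0, 0.643, 0.766, -0.0]
force: [-2.0, 0.3, 3.1]
gripper_width: 0.124
finger_force: 101.2
```

>>> shift_gripper --plan '[[[0,0,0,0,0,0],[0,0,0,0,0,0],[0,0,0,0,0,0],[0,0,0,0,0,0],[0,0,0,0,0,0]]]' --aperture 0.45

```text
time: 9.63
tool_pos: [0.5689, -0.1762, 0.1206]
tool_rot: [-0.0, 0.643, 0.766, -0.0]
force: [0.5, 0.3, -0.7]
gripper_width: 0.452
finger_force: 0.0
```

>>> shift_gripper --plan '[[[0,0,-0.01,0,0,0],[0,0,-0.03,0,0,0],[0,0,-0.06,0,0,0],[0,0,-0.1,0,0,0],[0,0,-0.13,0,0,0],[0,0,-0.14,0,0,0],[0,0,-0.14,0,0,0],[0,0,-0.14,0,0,0]]]'

```text
time: 10.3
tool_pos: [0.5691, -0.1763, 0.261]
tool_rot: [0.0, 0.643, 0.766, -0.0]
force: [-0.1, 0.3, -1.3]
gripper_width: 0.454
finger_force: 0.0
```

Run:
```python
from h import *
T=tool();im=cams.capture("wrist");s=cams.capture("side");np.save("T7.npy",T)
cv2.imwrite("pics/w7f.png",im[:,:,::-1]);cv2.imwrite("pics/w7.png",cv2.cvtColor(np.hstack([cv2.resize(im,(460,345)),cv2.resize(s,(340,345))]),4))
for z,n in((.07,"c"),(.13,"rim")): print(n,proj("wrist",[.5685,-.1755,z],T))
```

```text
c [257.98808309 174.3785212 ]
rim [257.84889975 189.07998928]
```

View pics/w7.png

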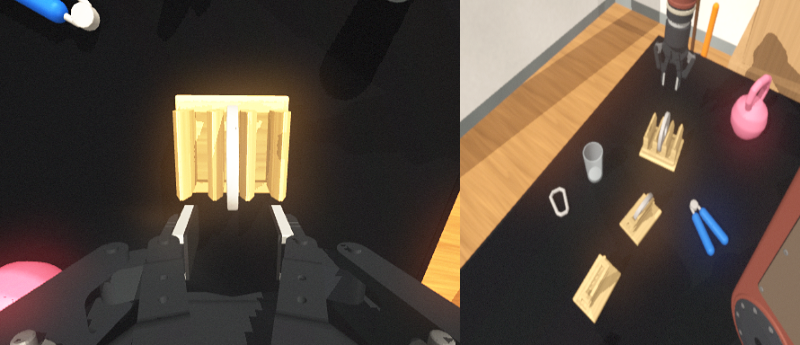

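The plate stands upright in the middle slot (column ~232 left, (664,128) right). The smaller plate and the tumbler are undisturbed, and the gripper is clear.

>>> shift_gripper --plan '[[[0,0,0,0,0,0],[0,0,0,0,0,0]]]'

```text
time: 10.57
tool_pos: [0.5684, -0.1759, 0.2591]
tool_rot: [-0.002, 0.643, 0.766, -0.0]
force: [0.2, 0.9, -0.0]
gripper_width: 0.447
finger_force: 0.0
```

```bash
python3 -c "
from workcell import ctrl, cams, get_obs
print(ctrl.close_job())"
```

```text
the job is handed in; nothing more can be done
None
```

The larger plate was lowered to the floor of the middle slot, released and left standing upright, with the smaller plate and tumbler untouched; I handed the job in at about 10.6 s, and no verdict came back.

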